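# Dial in the strongbox's two thumbwheels and press its release

### The arm

A 6-joint arm with a two-finger parallel gripper is mounted at the origin on a cart in front of the work surface, level with it; the furniture and walls round the work are solid. World frame = base frame: x ahead of the robot, y to its left, z up, the work surface at z = 0. Lengths are in m, angles in rad, forces in N, time in s.
With the tool pointing down it reaches from about 0.325 to 0.85 m from the base axis. Payload 15.5 kg.
Tool frame: the origin (TCP) lies midway between the tips of the shut fingers; the grasp point (between the pads) lies 19 mm behind it; z points along the fingers, y is the line along which they close (so a half turn about z gives the same grasp; the last joint's range is limited). The gripper opens to 91 mm and grips with 3 to 60 N. Pads are 32 mm wide; open, the fingers measure 118 mm over their backs; the gripper's body (76 mm by 178 mm) begins 60 mm behind the grasp point.
Start: joints at [-0.096, 0.494, 1.345, -0, 1.302, -0.096], TCP at [0.625, 0, 0.214] pointing down, gripper open.
Joint ranges: [-2.91, 2.91], [-0.82, 2.16], [0.22, 2.67], [-1.22, 4.37], [0.12, 2.79], [-3.08, 3.08]. Speed limits (rad/s): [1.89, 1.89, 2.57, 3.01, 3.01, 3.01].

### API

Orientations are given as a unit quaternion [w, x, y, z].
In Python, from station import arm gives the robot as it stands. The module is installed in compiled form; this text tells all that it offers.
- The arm moves only by the tool send_rows, never from a script. Its argument "rows" is a list of rows, each a list of 5 numbers: the finger opening in cm, from 0 to 9.12, then the shift along the tool's x, y, z in cm, then the turn about the tool's z in rad. A call has 1 to 20 rows; each row shifts and turns the commanded pose from where the row before left it, along the tool's axes as they then stand; what a row does not reach is not made up. A row lasts 1/8 s, in which the tool goes at most 62.5 mm and 10.7 degrees, less where a joint would pass 70% of its speed; a pose out of reach is approached as far as the arm can. A call with a gripper value outside its range is refused whole. The fingers move at their own pace and stop on an object; "squeeze" is the grip in N (left out, the last holds). Time passes only in rows, so rows that do not move let the fingers close. It gives the time, the measured TCP pose, the force, the opening and the grip force at its end, in the units of the state.
- arm.sense(): the state, without advancing time (a new reading comes with each control period).
- arm.get_image(name): name is "scene" or "side" or "wrist"; returns the picture (384x512x3 uint8, blue, green, red); there is no depth.
- arm.get_calibration(name): a dict with "fx", "fy", "cx", "cy" (pixels), "R" (3x3) and "t" (3): a world point X has camera coordinates R X + t. Camera axes: x right, y down, z forward; pixel columns grow to the right and rows downward; lengths in m; the calibration is good to about 2 mm. A picture is of the moment at which its call begins: read the wrist's pose just before it. get_calibration takes no time and is no camera call; for the wrist camera it gives the pose at the moment of the call.
- arm.close_job(): hands the job in; it is judged then, once.
The state is a dict: "time_s": time; "joint_positions": joint angles; "joint_vel": joint speeds; "effort": joint torques, N m; "tcp_pos": TCP position; "tool_rot": TCP orientation; "ft_force": force on the tool from outside, world axes, zero at the start; "moment": the same for the moment, N m; "gripper_width": opening from 0.0 (shut) to 1.0 (fully open); "gripper_force": force on a finger pad.
Only numpy, scipy, OpenCV 4.12 (cv2) and the standard library are available. Lean on these libraries where they do the work, as an engineer would, in place of code of your own. Each camera call takes 0.05 s, during which the arm holds its last target. There are 200 camera calls.

### The job

Unlock the blue strongbox on the bench with your fingertip: flick each of its two toothed thumbwheels forward, top edge away from you, click by click until its red tooth stands straight up between the white index fingers, and do not roll either wheel past that. Only when both are set, press the green release button right down and let it come up again. Use light touches only, lift nothing, and leave the battery, the pliers and the roll of tape beside the box where they are.

Things in the scene. Friction and masses are not known exactly. Their poses are not given: they have to be found in the camera images.
- lock_box: Blue steel strongbox, fixed to the bench, 130 mm deep (x), 240 mm wide (y), its lid's flat top 60 mm above the table. Origin at the centre of its underside on the table; x points to its rear (away from the robot), y to its left, z up. On the lid stand, from left to right, the left wheel (axle at y = +70 mm), the right wheel (y = 0) and the green button (y = -80 mm), all at x = 0.
- wheel_left (a joint): Angle in rad of the left thumbwheel (box y = +70 mm). It rests every 45 degrees (0.785 rad, one click), held by a sprung detent. 0 = red tooth straight up: set. It grows as the wheel's top rolls away from the robot (to box +x). Starts 1, 2 or 3 clicks short, at about -0.785, -1.571 or -2.356. No end stops.
- wheel_right (a joint): Angle in rad of the right thumbwheel (box y = 0). It rests every 45 degrees (0.785 rad, one click), held by a sprung detent. 0 = red tooth straight up: set. It grows as the wheel's top rolls away from the robot (to box +x). Starts 1, 2 or 3 clicks short, at about -0.785, -1.571 or -2.356. No end stops.
- wheel_left_axle (a point): Middle of the left wheel's axle, fixed on the box, 84 mm above the table; axle along box y. The wheel is a black drum 68 mm across, 24 mm wide, with 8 round-tipped teeth 5 mm thick, 24 mm wide, tips 45 mm from the axle: one red, its neighbour that comes up one click before it yellow, six grey. At rest one tooth stands straight up; its neighbours' tips are 32 mm before or behind the axle and 32 mm above it.
- wheel_right_axle (a point): Middle of the right wheel's axle, fixed on the box, 84 mm above the table. Same wheel as the left. Cheeks with white index fingers at both sides of each wheel reach 30 mm above the axle and 19 mm sideways from the wheel's middle.
- wheel_left_top (a point): Fixed point 129 mm above the table, over the left axle: where the tip of the upright tooth is at rest. A push of some 3 N at the tip moves the wheel; past half way (22 degrees) it snaps on to the next click. A fingertip swept level to box +x over the wheel, its lowest point 5 to 9 mm below this point, drags the upright tooth along and slips off it one click later.
- wheel_right_top (a point): The same point over the right axle, 129 mm above the table. A fingertip up to 25 mm thick along the sweep fits between two teeth; a thicker one should touch the upright tooth and lift off again once the wheel has snapped over.
- release (a joint): Travel in m of the green release button: 0 = up, 0.006 = right down. A spring pushes it back up; about 1.5 N starts it and 5 N holds it right down.
- release_top (a point): Centre of the top face of the green button (28 mm across), 82 mm above the table when up; it moves straight down 6 mm. Its dark round housing is 44 mm across and ends 10 mm below the button's top.
- battery: Black cordless tool battery, 76 x 118 x 64 mm, loose, to the left of the box. Origin at the centre of its underside.
- pliers: Pliers with red handles, 55 x 175 x 12 mm, lying loose to the right of the box. Origin at the centre of the underside.
- masking_tape: Roll of cream masking tape, 105 mm across, 25 mm high, lying loose behind the box. Origin at the centre of its underside.

How it is judged:
On the way, in this order (a step that is already met when the one before it is completed fails the run):
1. both wheels stand with the red tooth straight up and the button is up (value of joint wheel_left between -0.12 and 0.12 rad and value of joint wheel_right between -0.12 and 0.12 rad and value of joint release below 0.001 m), for 0.2 s.
2. the release button is pressed right down (value of joint wheel_left between -0.12 and 0.12 rad and value of joint wheel_right between -0.12 and 0.12 rad and value of joint release above 0.005 m), for 0.05 s.
At the end, for the whole second after the job is handed in: Both wheels rest at 0 within 0.12 rad (red tooth up), the button has been pressed at least 5 mm down after both were set and is up again (under 1 mm), and the battery, pliers and tape are within 25 mm of where they were (all of step 1 and velocity of joint wheel_left between -0.1 and 0.1 rad/s and velocity of joint wheel_right between -0.1 and 0.1 rad/s and distance of each of battery, pliers, masking_tape from where it was at the start of the episode below 0.025 m); the robot touches nothing.
It fails at once if a wheel is rolled past its set position (0.45 rad or more beyond, on the way to the next click) (value of joint any of wheel_left, wheel_right above 0.45 rad).
It fails at once if the button is pressed (more than 3 mm) while a wheel is not set (value of joint release above 0.003 m and (value of joint any of wheel_left, wheel_right below -0.3 rad or value of joint any of wheel_left, wheel_right above 0.3 rad)).
It fails at once if the box is pressed or struck with more than 40 N by the fingers (contact force between lock_box and the fingers above 40 N).
It fails at once if the battery, pliers or tape is shifted more than 25 mm or lifted more than 10 mm (distance of any of battery, pliers, masking_tape from where it was at the start of the episode above 0.025 m or height (world z) of any of battery, pliers, masking_tape above 0.01 m).
It also fails if it takes over 61 s, if anything falls off the work surface, if the arm or the gripper's body presses on something with over 40 N, if the wrist force passes 120 N, or if a joint passes its speed limit or range.

## Working session

There is one attempt and no reset: what is moved stays moved. The work goes in short steps, Python scripts to look and compute and a tool call to move; the robot and the scene stay as the last step left them, time stands still between calls to the robot, and variables do not carry over. Pictures are saved under pics/ and viewed, at most 10 in all, crops included, and the job is handed in when it is done.

Besides the shell and the picture viewer there is one more tool, called after "Call:" as name([rows], argument=value, ...), one row to a line, values as JSON. send_rows: Moves the arm, as the interface text tells. Its arguments: {"type":"object","properties":{"rows":{"type":"array"},"squeeze":{"type":"number"}},"required":["rows"]}

```bash
mkdir -p pics; cat > h.py <<'E'
import numpy as np, cv2
from station import arm
def ray(c,u,v,z):
    R=np.array(c['R']);t=np.array(c['t'])
    o=-R.T@t; d=R.T@np.array([(u-c['cx'])/c['fx'],(v-c['cy'])/c['fy'],1])
    return o+d*(z-o[2])/d[2]
def proj(c,X):
    p=np.array(c['R'])@np.array(X)+np.array(c['t'])
    return c['cx']+c['fx']*p[0]/p[2], c['cy']+c['fy']*p[1]/p[2]
E
python3 - <<'E'
from h import *
s=arm.sense(); print(s['tcp_pos'],s['tool_rot'],s['gripper_width'],s['time_s'])
a=[arm.get_image(n) for n in('scene','side')]
w=arm.get_image('wrist')
for n,i in zip(('scene','side','wrist'),a+[w]): cv2.imwrite(f'pics/{n}0.png',i)
cv2.imwrite('pics/all.png',cv2.resize(np.hstack(a),(800,300)))
E
```

```text
[6.24624259e-01 1.09591850e-05 2.13337778e-01] [-4.67583985e-04  7.07121325e-01  7.07091979e-01 -3.82047141e-04] 0.9996125068054708 0.0
```

View pics/scene0.png

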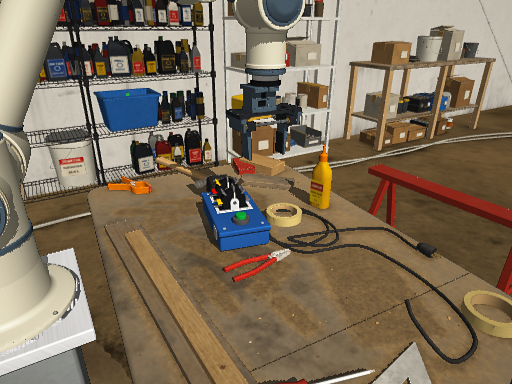

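View pics/wrist0.png

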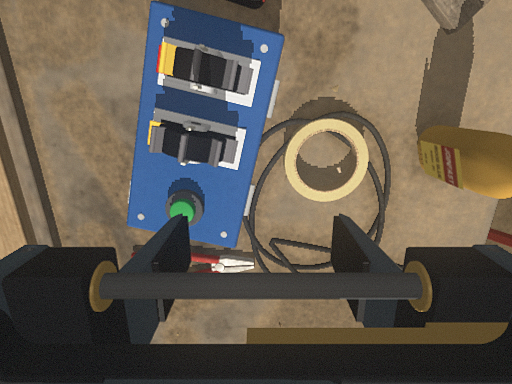

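The scene view shows the box at (235,220) with wheels, the tape behind it and the pliers to its right. In the wrist view, the green button is at (182,211). The lid screws are near (163,20), (264,47), (140,216) and (223,234). Both wheels show yellow on the robot side, and the left one also shows red.

```bash
python3 - <<'E'
from h import *
c=arm.get_calibration('wrist'); w=cv2.imread('pics/wrist0.png')
print('cam',-np.array(c['R']).T@np.array(c['t']))
h=cv2.cvtColor(w,cv2.COLOR_BGR2HSV)
g=cv2.inRange(h,(45,120,60),(80,255,255)); g[:, 300:]=0
m=cv2.moments(g,True);G=ray(c,m['m10']/m['m00'],m['m01']/m['m00'],.082);print('btn',G,m['m00'])
P=[]
for u,v in((163,20),(264,47),(140,216),(223,234)):
    r=8; p=w[v-r:v+r+1,u-r:u+r+1].astype(int); k=(cv2.inRange(h[v-r:v+r+1,u-r:u+r+1],(0,0,110),(179,110,255)))
    mm=cv2.moments(k,True);x=u-r+mm['m10']/mm['m00'];y=v-r+mm['m01']/mm['m00']
    P.append(ray(c,x,y,.06));print(x,y,mm['m00'],P[-1])
P=np.array(P);C=P.mean(0);d=(P[0]+P[1]-P[2]-P[3])[:2];e=(P[1]+P[3]-P[0]-P[2])[:2]
print('C',C,'yaws',np.degrees(np.arctan2(-d[0],d[1])),np.degrees(np.arctan2(e[1],e[0])),np.linalg.norm(d)/2,np.linalg.norm(e)/2)
d=C[:2]-G[:2];print('yaw btn',np.degrees(np.arctan2(-d[0],d[1])),np.linalg.norm(d))
s=cv2.imread('pics/side0.png');sc=cv2.imread('pics/scene0.png')
crops=[]
for n,i,r in(('side',s,55),('scene',sc,45),('wrist',w,0)):
    q=arm.get_calibration(n); u,v=proj(q,[C[0],C[1],.1]);print(n,u,v,-np.array(q['R']).T@np.array(q['t']))
    if r: u,v=int(u),int(v);crops.append(cv2.resize(i[max(0,v-r):v+r,u-r:u+r],(400,400),interpolation=2))
cv2.imwrite('pics/c1.png',np.hstack(crops))
E
```

```text
cam [0.62521247 0.08499077 0.38393513]
btn [ 0.53990421 -0.02720102  0.082     ] 380.0
163.86666666666667 21.96666666666667 60.0 [0.5305732  0.15988324 0.06      ]
263.5409836065574 47.9344262295082 61.0 [0.62858279 0.13664235 0.06      ]
140.4418604651163 216.1627906976744 43.0 [ 0.48258277 -0.04505273  0.06      ]
223.2439024390244 234.0 41.0 [ 0.58022677 -0.06836993  0.06      ]
C [0.55549138 0.04577573 0.06      ] yaws -13.225691202858053 -13.385263084523793 0.21055889664373004 0.10055842212059503
yaw btn -12.056689155966904 0.07462282588733701
side 264.878306706457 192.77531932618535 [0.62104092 0.82019776 0.85452922]
scene 232.99496023037412 194.02992429281412 [ 0.14276473 -0.75359527  0.52579263]
wrist 188.18279294795218 144.16364111935417 [0.62521247 0.08499077 0.38393513]
```

View pics/c1.png

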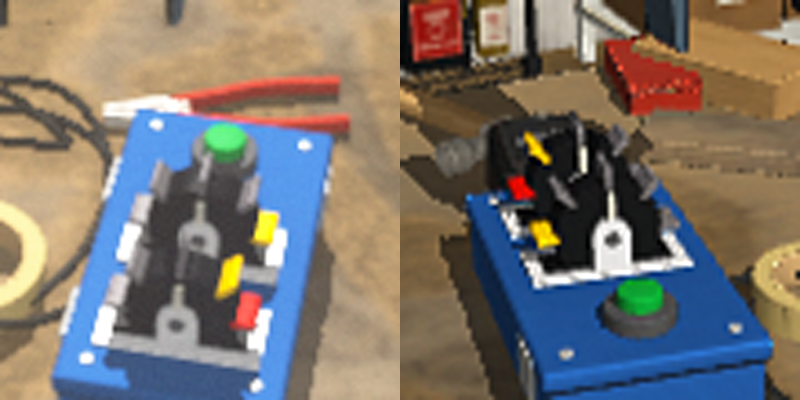

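Left wheel: yellow is one step before upright and red is level, so it's 2 clicks short. Right wheel: yellow is level, so it looks like 3. I'll sweep with the far finger of the open gripper, which is only about 13 mm thick.

Call:
send_rows([
  [9.12,2.18,-2.07,0,0.058],
  [9.12,2.05,-2.2,0,0.058],
  [9.12,1.9,-2.3,0,0.058],
  [9.12,1.8,-2.4,0,0.058],
  [9.12,1.7,-2.5,0,0],
  [9.12,1.7,-2.5,0,0],
  [9.12,0,0,3,0],
  [9.12,0,0,3,0],
  [9.12,0,0,0,0],
])

```text
time_s: 1.27
tcp_pos: [0.5001, 0.1314, 0.1524]
tool_rot: [-0.001, 0.784, 0.621, -0.002]
ft_force: [-0.2, -0.4, -0.0]
gripper_width: 0.997
gripper_force: 0.0
```

```bash
cat >> h.py <<'E'
C=np.array([.5555,.0458]);yaw=np.radians(-13.3);B=np.array([[np.cos(yaw),-np.sin(yaw)],[np.sin(yaw),np.cos(yaw)]])
def state():
    s=arm.sense();q=s['tool_rot'];from scipy.spatial.transform import Rotation as R
    M=R.from_quat([q[1],q[2],q[3],q[0]]).as_matrix();p=np.array(s['tcp_pos'])
    print('t',round(s['time_s'],2),'box xy mm',(B.T@(p[:2]-C)*1000).round(1),'z',round(p[2]*1000,1),'tooly yaw',np.degrees(np.arctan2(M[1,1],M[0,1])).round(2),'F',np.round(s['ft_force'],1))
def W(x,y,z): return np.r_[C+B@[x,y],z]
def angles(n,img):
    c=arm.get_calibration(n);h=cv2.cvtColor(img,cv2.COLOR_BGR2HSV)
    for nm,y in(('L',.07),('R',0)):
        for col,lo,hi in(('red',(0,170,90),(8,255,255)),('yel',(20,170,90),(32,255,255))):
            m=cv2.inRange(h,lo,hi);
            out=[]
            for k in range(-4,3):
                a=k*np.pi/4;u,v=proj(c,W(.041*np.sin(a),y,.084+.041*np.cos(a)));u,v=int(u),int(v)
                out.append(int((m[max(0,v-3):v+4,max(0,u-3):u+4]>0).sum()))
            print(n,nm,col,dict(zip(range(-4,3),out)))
E
python3 - <<'E'
from h import *
state()
i=arm.get_image('side');angles('side',i)
c=arm.get_calibration('side');u,v=map(int,proj(c,W(-.03,.04,.13)))
j=arm.get_image('wrist')
cv2.imwrite('pics/p2.png',np.hstack([cv2.resize(i[v-70:v+70,u-70:u+70],(400,400),interpolation=2),cv2.resize(j,(400,400))]))
E
```

```text
t 1.27 box xy mm [-73.6  70.6] z 152.4 tooly yaw -13.28 F [-0.2 -0.4 -0. ]
side L red {-4: 0, -3: 0, -2: 23, -1: 0, 0: 0, 1: 0, 2: 0}
side L yel {-4: 0, -3: 0, -2: 0, -1: 34, 0: 0, 1: 0, 2: 0}
side R red {-4: 0, -3: 0, -2: 0, -1: 0, 0: 0, 1: 0, 2: 0}
side R yel {-4: 0, -3: 13, -2: 35, -1: 0, 0: 0, 1: 0, 2: 0}
```

View pics/p2.png

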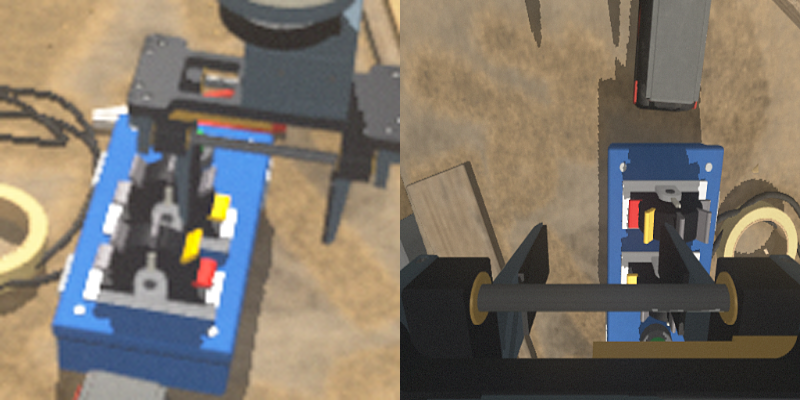

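Left shows red at -2 and right shows yellow at -2, so 2 and 3 clicks. In the side crop the far fingertip at about (190,225) sits just in front of the left wheel's upright tooth, and it's lowered next. I'll go down and start the sweep gently.

Call:
send_rows([
  [9.12,0,0,1.5,0],
  [9.12,0,0,1.5,0],
  [9.12,0,0,0,0],
])

```text
time_s: 1.75
tcp_pos: [0.5007, 0.1314, 0.1227]
tool_rot: [-0.001, 0.784, 0.621, -0.001]
ft_force: [-0.4, -0.2, -1.0]
gripper_width: 1.003
gripper_force: 0.0
```

```bash
python3 - <<'E'
from h import *
state()
i=arm.get_image('side');angles('side',i)
c=arm.get_calibration('side');u,v=map(int,proj(c,W(-.02,.06,.12)))
r=45;a=cv2.resize(i[v-r:v+r,u-r:u+r],(600,600),interpolation=2)
for x,col in((-.0146,(0,0,255)),(-.028,(0,255,0)),(0,(255,255,0))):
    for y in(.0544,.0864):
        p,q=proj(c,W(x,y,.1225 if x else .129));cv2.circle(a,(int((p-u+r)*600/2/r),int((q-v+r)*600/2/r)),4,col,-1)
cv2.imwrite('pics/p3.png',a)
E
```

```text
t 1.75 box xy mm [-73.1  70.7] z 122.7 tooly yaw -13.29 F [-0.4 -0.2 -1. ]
side L red {-4: 0, -3: 0, -2: 21, -1: 0, 0: 0, 1: 0, 2: 0}
side L yel {-4: 0, -3: 0, -2: 0, -1: 22, 0: 0, 1: 0, 2: 0}
side R red {-4: 0, -3: 0, -2: 0, -1: 0, 0: 0, 1: 0, 2: 0}
side R yel {-4: 0, -3: 12, -2: 35, -1: 0, 0: 0, 1: 0, 2: 0}
```

View pics/p3.png

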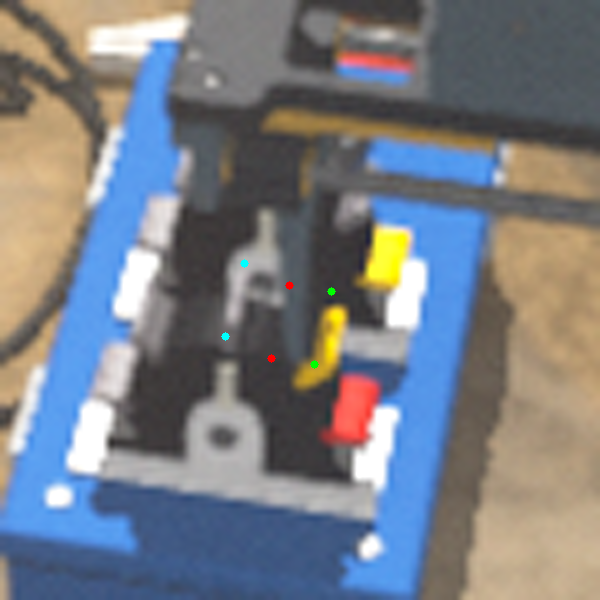

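The fingertip sits between the projected front and back marks, (271–290,285–358) and (314–331,290–364), and is clear of the upright tooth. Sweep, then lift.

Call:
send_rows([
  [9.12,0,0.4,0,0],
  [9.12,0,0.4,0,0],
  [9.12,0,0.4,0,0],
  [9.12,0,0.4,0,0],
  [9.12,0,0.4,0,0],
  [9.12,0,0.4,0,0],
  [9.12,0,0.4,0,0],
  [9.12,0,0.4,0,0],
  [9.12,0,0.4,0,0],
  [9.12,0,0.4,0,0],
  [9.12,0,0.4,0,0],
  [9.12,0,0,0,0],
  [9.12,0,0,-1,0],
  [9.12,0,0,-1,0],
  [9.12,0,-2.2,0,0],
  [9.12,0,-2.2,0,0],
  [9.12,0,0,0,0],
])

```text
time_s: 3.92
tcp_pos: [0.5005, 0.1319, 0.1447]
tool_rot: [-0.0, 0.784, 0.621, 0.0]
ft_force: [1.1, -0.3, -0.3]
gripper_width: 1.001
gripper_force: 0.0
```

```bash
python3 - <<'E'
from h import *
state()
angles('side',arm.get_image('side'))
E
```

```text
t 3.92 box xy mm [-73.3  71.1] z 144.7 tooly yaw -13.25 F [ 1.1 -0.3 -0.3]
side L red {-4: 0, -3: 0, -2: 0, -1: 31, 0: 0, 1: 0, 2: 0}
side L yel {-4: 0, -3: 0, -2: 0, -1: 0, 0: 18, 1: 0, 2: 0}
side R red {-4: 0, -3: 10, -2: 0, -1: 0, 0: 0, 1: 0, 2: 0}
side R yel {-4: 0, -3: 0, -2: 35, -1: 0, 0: 0, 1: 0, 2: 0}
```

One click. Now the second for the left wheel.

Call:
send_rows([
  [9.12,0,0,1.1,0],
  [9.12,0,0,1.1,0],
  [9.12,0,0,0,0],
  [9.12,0,0.4,0,0],
  [9.12,0,0.4,0,0],
  [9.12,0,0.4,0,0],
  [9.12,0,0.4,0,0],
  [9.12,0,0.4,0,0],
  [9.12,0,0.4,0,0],
  [9.12,0,0.4,0,0],
  [9.12,0,0.4,0,0],
  [9.12,0,0.4,0,0],
  [9.12,0,0.4,0,0],
  [9.12,0,0.4,0,0],
  [9.12,0,0,0,0],
  [9.12,0,0,-1,0],
  [9.12,0,0,-1,0],
  [9.12,0,-2.2,0,0],
  [9.12,0,-2.2,0,0],
  [9.12,0,0,0,0],
])

```text
time_s: 6.48
tcp_pos: [0.5005, 0.1318, 0.1427]
tool_rot: [-0.0, 0.784, 0.621, -0.0]
ft_force: [0.3, -0.1, 0.0]
gripper_width: 1.003
gripper_force: 0.0
```

```bash
python3 - <<'E'
from h import *
state()
angles('side',arm.get_image('side'))
E
```

```text
t 6.47 box xy mm [-73.3  71.1] z 142.7 tooly yaw -13.25 F [ 0.3 -0.1  0. ]
side L red {-4: 0, -3: 0, -2: 0, -1: 0, 0: 16, 1: 0, 2: 0}
side L yel {-4: 0, -3: 0, -2: 0, -1: 0, 0: 0, 1: 31, 2: 0}
side R red {-4: 0, -3: 0, -2: 0, -1: 0, 0: 0, 1: 0, 2: 0}
side R yel {-4: 0, -3: 0, -2: 35, -1: 0, 0: 0, 1: 0, 2: 0}
```

Left is set. Now move to the right wheel and make its first flick.

Call:
send_rows([
  [9.12,-3.55,0,0,0],
  [9.12,-3.55,0,0,0],
  [9.12,0,0,1,0],
  [9.12,0,0,1,0],
  [9.12,0,0.4,0,0],
  [9.12,0,0.4,0,0],
  [9.12,0,0.4,0,0],
  [9.12,0,0.4,0,0],
  [9.12,0,0.4,0,0],
  [9.12,0,0.4,0,0],
  [9.12,0,0.4,0,0],
  [9.12,0,0.4,0,0],
  [9.12,0,0.4,0,0],
  [9.12,0,0.4,0,0],
  [9.12,0,0.4,0,0],
  [9.12,0,0,-1,0],
  [9.12,0,0,-1,0],
  [9.12,0,-2.2,0,0],
  [9.12,0,-2.2,0,0],
  [9.12,0,0,0,0],
])

```text
time_s: 9.02
tcp_pos: [0.4841, 0.0627, 0.1426]
tool_rot: [-0.0, 0.784, 0.621, -0.0]
ft_force: [0.8, 0.2, -0.4]
gripper_width: 1.002
gripper_force: 0.0
```

```bash
python3 - <<'E'
from h import *
state()
angles('side',arm.get_image('side'))
E
```

```text
t 9.03 box xy mm [-73.4   0.1] z 142.6 tooly yaw -13.26 F [ 0.8  0.2 -0.4]
side L red {-4: 0, -3: 0, -2: 0, -1: 0, 0: 14, 1: 0, 2: 0}
side L yel {-4: 0, -3: 0, -2: 0, -1: 0, 0: 0, 1: 31, 2: 0}
side R red {-4: 0, -3: 0, -2: 19, -1: 0, 0: 0, 1: 0, 2: 0}
side R yel {-4: 0, -3: 0, -2: 0, -1: 29, 0: 0, 1: 0, 2: 0}
```

Call:
send_rows([
  [9.12,0,0,1,0],
  [9.12,0,0,1,0],
  [9.12,0,0,0,0],
  [9.12,0,0.4,0,0],
  [9.12,0,0.4,0,0],
  [9.12,0,0.4,0,0],
  [9.12,0,0.4,0,0],
  [9.12,0,0.4,0,0],
  [9.12,0,0.4,0,0],
  [9.12,0,0.4,0,0],
  [9.12,0,0.4,0,0],
  [9.12,0,0.4,0,0],
  [9.12,0,0.4,0,0],
  [9.12,0,0.4,0,0],
  [9.12,0,0,0,0],
  [9.12,0,0,-1,0],
  [9.12,0,0,-1,0],
  [9.12,0,-2.2,0,0],
  [9.12,0,-2.2,0,0],
  [9.12,0,0,0,0],
])

```text
time_s: 11.58
tcp_pos: [0.4841, 0.0627, 0.1427]
tool_rot: [-0.0, 0.784, 0.621, -0.0]
ft_force: [0.3, 0.2, -0.4]
gripper_width: 0.995
gripper_force: 0.0
```

```bash
python3 - <<'E'
from h import *
state()
angles('side',arm.get_image('side'))
E
```

```text
t 11.57 box xy mm [-73.3   0. ] z 142.7 tooly yaw -13.27 F [ 0.3  0.2 -0.4]
side L red {-4: 0, -3: 0, -2: 0, -1: 0, 0: 15, 1: 0, 2: 0}
side L yel {-4: 0, -3: 0, -2: 0, -1: 0, 0: 0, 1: 31, 2: 0}
side R red {-4: 0, -3: 0, -2: 0, -1: 26, 0: 0, 1: 0, 2: 0}
side R yel {-4: 0, -3: 0, -2: 0, -1: 0, 0: 19, 1: 0, 2: 0}
```

Call:
send_rows([
  [9.12,0,0,1,0],
  [9.12,0,0,1,0],
  [9.12,0,0,0,0],
  [9.12,0,0.4,0,0],
  [9.12,0,0.4,0,0],
  [9.12,0,0.4,0,0],
  [9.12,0,0.4,0,0],
  [9.12,0,0.4,0,0],
  [9.12,0,0.4,0,0],
  [9.12,0,0.4,0,0],
  [9.12,0,0.4,0,0],
  [9.12,0,0.4,0,0],
  [9.12,0,0.4,0,0],
  [9.12,0,0.4,0,0],
  [9.12,0,0,0,0],
  [9.12,0,0,-1,0],
  [9.12,0,0,-1,0],
  [9.12,0,-2.2,0,0],
  [9.12,0,-2.2,0,0],
  [9.12,0,0,0,0],
])

```text
time_s: 14.12
tcp_pos: [0.4841, 0.0627, 0.1426]
tool_rot: [-0.0, 0.784, 0.621, -0.0]
ft_force: [-0.1, -0.6, 0.4]
gripper_width: 1.007
gripper_force: 0.0
```

```bash
python3 - <<'E'
from h import *
state()
i=arm.get_image('side');angles('side',i)
c=arm.get_calibration('side');u,v=map(int,proj(c,W(0,.0,.1)))
cv2.imwrite('pics/p4.png',cv2.resize(i[v-50:v+50,u-50:u+50],(500,500),interpolation=2))
E
```

```text
t 14.12 box xy mm [-73.4   0. ] z 142.6 tooly yaw -13.26 F [-0.1 -0.6  0.4]
side L red {-4: 0, -3: 0, -2: 0, -1: 0, 0: 15, 1: 0, 2: 0}
side L yel {-4: 0, -3: 0, -2: 0, -1: 0, 0: 0, 1: 31, 2: 0}
side R red {-4: 0, -3: 0, -2: 0, -1: 0, 0: 14, 1: 0, 2: 0}
side R yel {-4: 0, -3: 0, -2: 0, -1: 0, 0: 0, 1: 29, 2: 0}
```

View pics/p4.png

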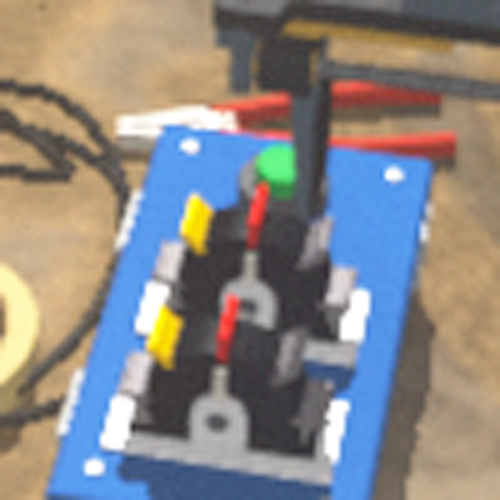

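Both red teeth stand upright between the index fingers, at (257,215) and (228,330), and the green button at (275,170) is clear. Next I'll move over the button and shut the fingers.

Call:
send_rows([
  [9.12,-4,0,-0.5,0],
  [9.12,-4,0,0,0],
  [0,0,0,0,0],
  [0,0,0,0,0],
  [0,0,0,0,0],
  [0,0,0,0,0],
  [0,0,3.65,0,0],
  [0,0,3.65,0,0],
  [0,0,0,2,0],
  [0,0,0,2,0],
  [0,0,0,1.5,0],
  [0,0,0,0.5,0],
  [0,0,0,0,0],
], squeeze=5)

```text
time_s: 15.8
tcp_pos: [0.5379, -0.0321, 0.087]
tool_rot: [-0.0, 0.784, 0.621, -0.0]
ft_force: [-0.4, 0.4, -0.1]
gripper_width: 0.006
gripper_force: 0.0
```

```bash
python3 - <<'E'
from h import *
state()
i=arm.get_image('scene')
c=arm.get_calibration('scene');u,v=map(int,proj(c,W(0,-.04,.1)))
cv2.imwrite('pics/p5.png',cv2.resize(i[v-50:v+50,u-50:u+50],(500,500),interpolation=2))
E
```

```text
t 15.8 box xy mm [  0.8 -79.8] z 87.0 tooly yaw -13.28 F [-0.4  0.4 -0.1]
```

View pics/p5.png

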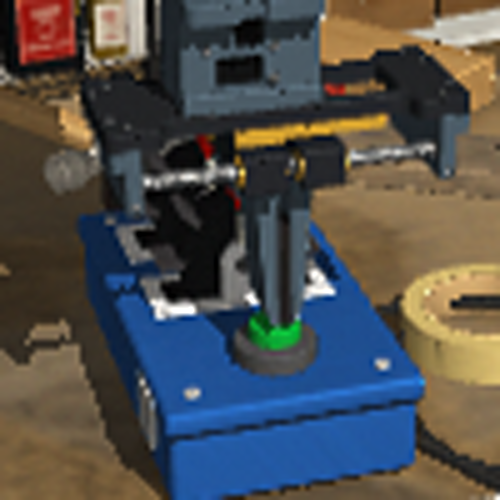

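The shut fingers are just above the centre of the green button at (275,330), clear of the wheels. Press down in small steps.

Call:
send_rows([
  [0,0,0,0.4,0],
  [0,0,0,0.2,0],
  [0,0,0,0.2,0],
  [0,0,0,0.15,0],
  [0,0,0,0.1,0],
  [0,0,0,0,0],
])

```text
time_s: 16.6
tcp_pos: [0.5381, -0.0323, 0.0765]
tool_rot: [0.0, 0.784, 0.62, 0.0]
ft_force: [2.0, -0.6, 5.1]
gripper_width: 0.007
gripper_force: 2.3
```

Call:
send_rows([
  [0,0,0,0.05,0],
  [0,0,0,0.05,0],
  [0,0,0,0,0],
])

```text
time_s: 16.98
tcp_pos: [0.5382, -0.0323, 0.0761]
tool_rot: [0.0, 0.784, 0.621, 0.0]
ft_force: [-1.4, -0.0, 17.2]
gripper_width: 0.007
gripper_force: 8.2
```

It's on its stop: the force rose to 17 N. Lift away.

Call:
send_rows([
  [0,0,0,0,0],
  [0,0,0,-1,0],
  [0,0,0,-2,0],
  [0,0,0,-4,0],
  [0,0,0,-4,0],
  [0,0,0,0,0],
  [0,0,0,0,0],
])

```text
time_s: 17.85
tcp_pos: [0.5372, -0.0321, 0.1849]
tool_rot: [-0.0, 0.784, 0.621, -0.0]
ft_force: [0.2, -0.5, 0.0]
gripper_width: 0.003
gripper_force: 0.0
```

```bash
python3 - <<'E'
from h import *
state()
angles('side',arm.get_image('side'))
i=arm.get_image('scene')
c=arm.get_calibration('scene');u,v=map(int,proj(c,W(0,-.04,.1)))
cv2.imwrite('pics/p6.png',cv2.resize(i[v-50:v+50,u-50:u+50],(500,500),interpolation=2))
E
```

```text
t 17.85 box xy mm [  0.1 -80. ] z 184.9 tooly yaw -13.29 F [ 0.2 -0.5  0. ]
side L red {-4: 0, -3: 0, -2: 0, -1: 0, 0: 8, 1: 0, 2: 0}
side L yel {-4: 0, -3: 0, -2: 0, -1: 0, 0: 0, 1: 28, 2: 0}
side R red {-4: 0, -3: 0, -2: 0, -1: 0, 0: 14, 1: 0, 2: 0}
side R yel {-4: 0, -3: 0, -2: 0, -1: 0, 0: 0, 1: 29, 2: 0}
```

View pics/p6.png

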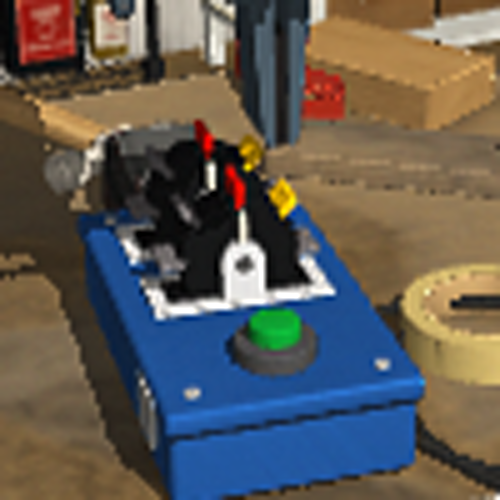

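The button is up again at (275,328), and both red teeth are upright at (205,140) and (235,190).

```bash
python3 -c "
from station import arm
print(arm.close_job())"
```

```text
the job is handed in; nothing more can be done
None
```

The job is handed in: both wheels are set red-up (2 clicks left, 3 right), the button was pressed to its stop after that and came back up, and the arm never went near the battery, pliers or tape; no verdict came back.

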